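# Find and open the scrap hatch

## Robot

A 6-joint arm with a two-finger parallel gripper is mounted at the origin on the work surface. World frame = base frame: x ahead of the robot, y to its left, z up, the work surface at z = 0. Lengths are in m, angles in rad, forces in N, time in s.
With the tool pointing down it reaches from about 0.3 to 0.85 m from the base axis. Payload 5.4 kg.
Tool frame: the origin (TCP) lies at the very end of the fingers, on their centre line; the grasp point (between the pads) lies 19 mm behind it (ctrl.grip_point_offset is the distance from the TCP to the grasp point, in m); z points along the fingers, y is the direction in which the jaws open and shut (so a half turn about z gives the same grasp; the last joint's range is limited). The gripper opens to 85 mm and grips with 20 to 120 N. Pads are 22 mm wide; open, the fingers measure 114 mm over their backs; the gripper's body (76 mm by 85 mm) begins 54 mm behind the grasp point. The pads swing forward as they close: fully open they stand 13 mm farther back than shut.
Start: joints at [-1.513, 0.158, 1.597, -0, 1.386, -0.21], TCP at [0.152, -0.554, 0.231] pointing down, gripper open.
Joint ranges: [-2.91, 2.91], [-0.94, 2.29], [0.18, 2.7], [-1.29, 4.43], [0.17, 2.64], [-3, 3]. Speed limits (rad/s): [2.57, 2.57, 3.14, 3.14, 3.14, 3.14].

## Interface

Orientations are given as a unit quaternion [w, x, y, z].
In Python, from rig import sensors, vision, job_done, ctrl gives the robot as it stands.
- The arm moves only by the tool arm_command, never from a script. Its argument "rows" is one flat list of numbers, 7 for each row, row after row: the shift along the tool's x, y, z in mm, then the turn, a rotation vector about the tool's x, y, z in degrees, then the opening, from 0 (shut) to 1 (fully open). A call has 1 to 5 rows; each row is the pose to reach, as a shift and turn from the pose measured when the call began, along the tool's axes at that moment; what a row does not reach only later rows make up. A row lasts 1/8 s, in which the tool goes at most 62.5 mm and 10.7 degrees, less where a joint would pass 70% of its speed; a pose out of reach is approached as far as the arm can. A call with a gripper value outside its range is refused whole. The fingers move at their own pace and stop on an object; "force" is the grip in N (left out, the last holds). Time passes only in rows, so rows that repeat a pose let the fingers close. It gives the time, the measured TCP pose, the force and the opening at its end, in the units of the state.
- sensors.read_state(): the state, without advancing time (a new reading comes with each control period).
- vision.camera(name): name is "scene" or "top"; returns the picture (384x512x3 uint8, red, green, blue); there is no depth.
- vision.camera_info(name): a dict with "fov_y" (degrees; the focal length in pixels is half the picture's height over the tangent of half this angle, whatever the lens; pixels are square), "cx", "cy" (the principal point, pixels), "dist_coeffs" ([k1, k2, p1, p2, k3] as OpenCV has them; the pictures are not rectified), "view" (4x4, takes a point from world to camera coordinates). Camera axes: x right, y down, z forward; pixel columns grow to the right and rows downward; lengths in m; the calibration is good to about 2 mm. A picture is of the moment at which its call begins. camera_info takes no time and is no camera call.
- job_done(): hands the job in, once; it reports no verdict.
The state is a dict: "clock": time; "joint_positions": joint angles; "qd": joint speeds; "joint_torque": joint torques, N m; "tool_pos": TCP position; "eef_rot": TCP orientation; "ft_force": force on the tool from outside, world axes, zero at the start; "wrist_torque": the same for the moment, N m; "width": finger opening in m.
Only numpy, scipy, OpenCV 4.12 (cv2) and the standard library are available. Lean on these libraries where they do the work, as an engineer would, in place of code of your own. Each camera call takes 0.05 s, during which the arm holds its last target. There are 200 camera calls.

## Task

One of the four identical metal plates in the top of the plywood scrap box is the hatch; the others are fixed. Press the plates near their front edges with the fingertips to find the one that rocks, then push that plate open until it stands upright, and come away. Grasp nothing, and leave the jars, toy, bottles and tape where they stand.

Things in the scene. Friction and masses are not known exactly. Their poses are not given: they have to be found in the camera images.
- box: Fixed plywood scrap box, 220 mm deep (x), 470 wide (y), flat top 85 mm above the bench, hollow for 70 mm below it. Origin: centre of its underside; x away from the robot, y left, z up. Four identical flush aluminium plates lie in a row along y. The deck before them is 32 mm deep; behind them is an 82 mm ledge where small things stand, centres 61 mm behind the plates' rear edges.
- plate1_place (a point): Middle of the top of plate 1, the leftmost (largest y in the box's frame), as it lies flush; fixed to the box at (-25, 170, 85) mm from its origin, axes as the box's; it does not move with the plate. Front edge (robot's side) 50 mm towards -x, rear edge 50 mm towards +x. Plates: 100 mm (x) by 80 (y), 6 thick, in openings 106 x 86. 
- plate2_place (a point): Middle of the top of plate 2, the second from the left, as it lies flush; fixed to the box at (-25, 70, 85) mm from its origin, axes as the box's; it does not move with the plate. Front edge (robot's side) 50 mm towards -x, rear edge 50 mm towards +x. Three plates are fixed solid; any one of the four is the hatch. 
- plate3_place (a point): Middle of the top of plate 3, the third from the left, as it lies flush; fixed to the box at (-25, -70, 85) mm from its origin, axes as the box's; it does not move with the plate. Front edge (robot's side) 50 mm towards -x, rear edge 50 mm towards +x. The hatch, pressed 20 to 45 mm in front of its middle, yields at 2 to 5 N. 
- plate4_place (a point): Middle of the top of plate 4, the rightmost, as it lies flush; fixed to the box at (-25, -170, 85) mm from its origin, axes as the box's; it does not move with the plate. Front edge (robot's side) 50 mm towards -x, rear edge 50 mm towards +x. The hatch's pin runs along y half-way between its front and rear edges, 3 mm below the top. 
- hatch (a joint): Tilt (rad) of the one plate that turns, about a stiff pin along y under its middle: 0 flush, positive with front edge down and rear edge up, range -0.1 to 1.5 (upright). It stays where left. Pressed at the rear it gives only 4 mm, in the middle nothing. To open it, follow the front half down 40 mm into the opening with the fingertips, then push it towards +x.
- pot: Small green glass pot with black cap, 30 mm across, 32 mm tall, standing on the middle rib of the box's top between plates 2 and 3. Bystander, loose; origin at the centre of its underside.
- jar_a: Amber jar with black cap, 36 mm across, 42 mm tall, on the rear ledge of the box. Bystander, loose; origin at the centre of its underside.
- jar_b: Blue bottle with white cap, 32 mm across, 46 mm tall, on the rear ledge of the box. Bystander, loose; origin at the centre of its underside.
- toy: Small pink toy figure on a 30 x 24 mm wooden foot, 47 mm tall, on the rear ledge of the box. Bystander, loose; origin at the centre of its underside.
- bottle: Green bottle with white label and red cap, 60 mm across, 170 mm tall, on the bench to the left of the box. Bystander, loose; origin at the centre of its underside.
- flask: Green flask, 72 mm across, 200 mm tall, on the bench to the right of the box. Bystander, loose; origin at the centre of its underside.
- tape: Roll of paper tape lying flat on the bench, 90 mm across, 24 mm tall. Bystander, loose; origin at the centre of its underside.

How it is judged:
By the outcome, as a careful person would: the job done as asked, in the order asked, and still so for the second after the job is handed in, with the robot touching nothing.
It also fails if it takes over 45 s, if anything falls off the work surface, if the arm or the gripper's body presses on something with over 40 N, if the wrist force passes 120 N, or if a joint passes its speed limit or range.

## Working session

There is one attempt and no reset: what is moved stays moved. The work goes in short steps, Python scripts to look and compute and a tool call to move; the robot and the scene stay as the last step left them, time stands still between calls to the robot, and variables do not carry over. Pictures are saved under pics/ and viewed, about 8 in all and at most 12, crops included, and the job is handed in when it is done.

Besides the shell and the picture viewer there is one more tool, called after "Request:" as a command line: name --argument value ..., lists and objects as JSON in quotes. arm_command: Moves the arm, as the interface text tells. Its arguments: {"type":"object","properties":{"rows":{"type":"array","items":{"type":"number"}},"force":{"type":"number"}},"required":["rows"]}

```bash
mkdir -p pics; python3 - <<'E'
from rig import sensors, vision, ctrl
import cv2,numpy as np
for n in("scene","top"):
    im=vision.camera(n); cv2.imwrite(f"pics/{n}0.png",im[:,:,::-1]); print(n,vision.camera_info(n))
print(sensors.read_state())
E
```

```text
scene {'fov_y': 56.850596058676956, 'cx': 257.99097597721527, 'cy': 191.18042810448785, 'dist_coeffs': array([-0.10700579,  0.        ,  0.        ,  0.        ,  0.        ]), 'view': array([[-0.18372896,  0.9829187 ,  0.01070065,  0.11150343],
       [ 0.52512259,  0.10734767, -0.84422908, -0.17703295],
       [-0.83095724, -0.14949018, -0.53587569,  1.49815921],
       [ 0.        ,  0.        ,  0.        ,  1.        ]])}
top {'fov_y': 42.65229418331406, 'cx': 248.7507869499176, 'cy': 195.22902757830667, 'dist_coeffs': array([-0.21808952,  0.        ,  0.        ,  0.        ,  0.        ]), 'view': array([[-0.00934916, -0.99990937, -0.00968723,  0.00894686],
       [-0.99412797,  0.01033866, -0.10771577,  0.51369213],
       [ 0.10780616,  0.00862329, -0.99413453,  1.41051304],
       [ 0.        ,  0.        ,  0.        ,  1.        ]])}
{'clock': 0.1, 'joint_positions': array([-1.51307147e+00,  1.58992417e-01,  1.59809484e+00, -5.30685975e-06,
        1.38621327e+00, -2.10133206e-01]), 'qd': array([ 0.00106337, -0.00083268, -0.00246416,  0.00133315, -0.00020553,
       -0.00065304]), 'joint_torque': array([-8.45779814e-04, -3.96991110e+01, -3.32338500e+01, -3.43710253e-04,
        4.21305274e-03, -1.04082648e-05]), 'tool_pos': array([ 0.15211104, -0.55395595,  0.23041751]), 'eef_rot': array([-8.51655723e-04,  9.91044478e-01,  1.33529447e-01,  6.24101093e-05]), 'ft_force': array([0.37499069, 0.01409874, 0.52220135]), 'wrist_torque': array([-0.05401312, -0.02676789,  0.00239553]), 'width': 0.08552000691225609}
```

View pics/scene0.png

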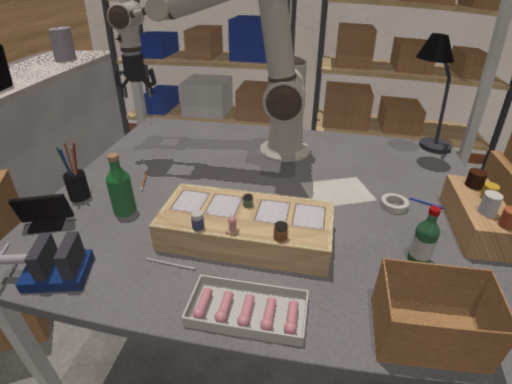

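View pics/top0.png

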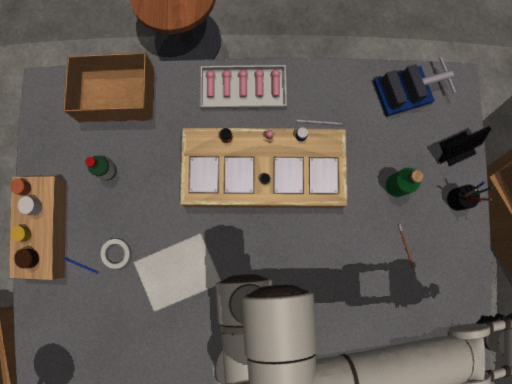

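The top view shows the box spanning cols 181–346, rows 128–206. Plates 1–4 are at about (204,174), (239,174), (289,175) and (323,175), and the pot is at (265,178). Behind the plates are the jar (225,135), toy (269,134) and blue bottle (302,134). Next I measure the plates.

```bash
cat > h.py <<'E'
import cv2,numpy as np
from rig import vision
def ray(n,uv):
    i=vision.camera_info(n); V=i['view']; f=192/np.tan(np.radians(i['fov_y']/2))
    K=np.array([[f,0,i['cx']],[0,f,i['cy']],[0,0,1]])
    p=cv2.undistortPoints(np.array(uv,float).reshape(-1,1,2),K,i['dist_coeffs'],criteria=(3,50,1e-9)).reshape(-1,2)
    R=V[:3,:3]; c=-R.T@V[:3,3]; d=np.c_[p,np.ones(len(p))]@R
    return c,d
def onz(n,uv,z):
    c,d=ray(n,uv); return c+d*((z-c[2])/d[:,2])[:,None]
def meet(a,b):
    (c1,d1),(c2,d2)=ray("top",[a]),ray("scene",[b]); d1=d1[0];d2=d2[0]
    s=np.linalg.lstsq(np.c_[d1,-d2],c2-c1,rcond=None)[0]
    p,q=c1+s[0]*d1,c2+s[1]*d2; return (p+q)/2,np.linalg.norm(p-q)
def plates(n,box):
    im=cv2.imread(f"pics/{n}0.png"); hsv=cv2.cvtColor(im,cv2.COLOR_BGR2HSV)
    m=((hsv[...,1]<60)&(hsv[...,2]>120)).astype(np.uint8)
    k=np.zeros_like(m); x0,y0,x1,y1=box; k[y0:y1,x0:x1]=m[y0:y1,x0:x1]
    out=[]
    for c in cv2.findContours(k,0,2)[0]:
        if cv2.contourArea(c)>200:
            M=cv2.moments(c); out.append((M['m10']/M['m00'],M['m01']/M['m00'],cv2.contourArea(c)))
    return sorted(out)
E
python3 - <<'E'
from h import *
t=plates("top",(182,140,346,205)); s=plates("scene",(160,185,335,232))
print(t);print(s)
tp=[a[:2] for a in t]; P=onz("top",tp,.085); print(P.round(4))
if len(s)==4:
    s=s[::-1]
    for a,b in zip(t,s): print(meet(a[:2],b[:2]))
d=P[-1]-P[0]; print("yaw deg",np.degrees(np.arctan2(d[0],-d[1])), "len",np.linalg.norm(d))
print("jars",onz("top",[(225,135),(269,134),(302,134),(265,178)],.125).round(3))
E
```

```text
[(203.61389759665622, 174.23406478578892, 957.0), (239.0187012987013, 174.78320346320345, 962.5), (288.0509598603839, 174.88534031413613, 955.0), (323.4939146230699, 175.04613987284284, 917.5)]
[(166.20247933884298, 193.69834710743802, 242.0), (190.5265121236344, 202.36877164934717, 625.5), (223.28503629257398, 205.38525963149078, 597.0), (246.08066083576284, 188.1039844509232, 343.0), (271.9909390444811, 211.1891817682592, 607.0), (308.7698713096139, 216.3396416855917, 660.5), (321.53734061930777, 194.41967213114754, 457.5)]Traceback (most recent call last):
  File "<stdin>", line 4, in <module>
  File "h.py", line 10, in onz
    c,d=ray(n,uv); return c+d*((z-c[2])/d[:,2])[:,None]
        ~~~^^^^^^
  File "h.py", line 6, in ray
    p=cv2.undistortPoints(np.array(uv,float).reshape(-1,1,2),K,i['dist_coeffs'],criteria=(3,50,1e-9)).reshape(-1,2)
      ~~~~~~~~~~~~~~~~~~~^^^^^^^^^^^^^^^^^^^^^^^^^^^^^^^^^^^^^^^^^^^^^^^^^^^^^^^^^^^^^^^^^^^^^^^^^^^^
cv2.error: OpenCV(4.12.0) :-1: error: (-5:Bad argument) in function 'undistortPoints'
> Overload resolution failed:
>  - undistortPoints() got an unexpected keyword argument 'criteria'
>  - undistortPoints() got an unexpected keyword argument 'criteria'
```

```bash
sed -i "s/cv2.undistortPoints(\(.*\),criteria=(3,50,1e-9))/cv2.undistortPointsIter(\1,None,None,(3,50,1e-9))/" h.py
python3 - <<'E'
from h import *
t=plates("top",(182,140,346,205)); s=[a for a in plates("scene",(160,185,335,232)) if a[2]>590]
P=onz("top",[a[:2] for a in t],.085); print(P.round(4))
for a,b in zip(t,s[::-1]): print(meet(a[:2],b[:2]))
d=P[-1]-P[0]; print("yaw deg",np.degrees(np.arctan2(d[0],-d[1])), "len",np.linalg.norm(d))
print("jars",onz("top",[(225,135),(269,134),(302,134),(265,178)],.125).round(3))
print("box corners",onz("top",[(181,128),(346,128),(347,206),(181,206)],.085).round(3))
E
```

```text
[[ 0.5686  0.1305  0.085 ]
 [ 0.5659  0.0303  0.085 ]
 [ 0.5642 -0.1081  0.085 ]
 [ 0.5628 -0.2088  0.085 ]]
(array([0.56933493, 0.13183535, 0.08012651]), np.float64(0.0016036699783861168))
(array([0.56643546, 0.03065492, 0.08106539]), np.float64(0.0004888008167240257))
(array([ 0.56488486, -0.10851432,  0.08028104]), np.float64(0.00013126203803514257))
(array([ 0.56367384, -0.20861414,  0.07630515]), np.float64(0.0029781045187895986))
yaw deg -0.9795367609852206 len 0.3393781693475286
jars [[ 0.672  0.067  0.125]
 [ 0.673 -0.055  0.125]
 [ 0.673 -0.146  0.125]
 [ 0.55  -0.042  0.125]]
box corners [[ 0.704  0.197  0.085]
 [ 0.7   -0.279  0.085]
 [ 0.474 -0.273  0.085]
 [ 0.479  0.195  0.085]]
```

```bash
cat > mv.py <<'E'
import sys,numpy as np
from scipy.spatial.transform import Rotation as R
from rig import sensors
# usage: mv.py x y z tilt_deg -> total shift (mm) and turn (deg) in current tool axes
x,y,z,t=map(float,sys.argv[1:5]); s=sensors.read_state(); q=s['eef_rot']
Rn=R.from_quat(np.r_[q[1:],q[0]])
a=np.radians(t); B=np.array([[np.cos(a),0,np.sin(a)],[0,-1,0],[np.sin(a),0,-np.cos(a)]])
Rt=R.from_euler('z',-1,degrees=True)*R.from_matrix(B)
print("shift",(Rn.inv().apply(np.array([x,y,z])-s['tool_pos'])*1e3).round(1),"turn",(Rn.inv()*Rt).as_rotvec(degrees=True).round(2))
print(s['clock'],s['tool_pos'].round(4),s['ft_force'].round(2),s['width'])
E
python3 mv.py .538 -.209 .16 25
```

```text
shift [ 463.4 -230.4   71. ] turn [-3.66 24.82 16.06]
0.1 [ 0.1521 -0.554   0.2304] [0.37 0.01 0.52] 0.08552000691225609
```

Request:
arm_command --rows '[46, -23, 0, -0.4, 2.5, 1.6, 0, 93, -46, 0, -0.7, 5, 3.2, 0, 139, -69, 0, -1.1, 7.5, 4.8, 0, 185, -92, 0, -1.5, 10, 6.4, 0, 231, -115, 0, -1.8, 12.4, 8, 0]'

```text
clock: 0.72
tool_pos: [0.3454, -0.3805, 0.2303]
eef_rot: [-0.0, 0.992, 0.063, 0.11]
ft_force: [0.5, -0.3, 0.9]
width: 0.0002
```

```bash
python3 mv.py .538 -.209 .16 25
```

```text
shift [ 192.5 -147.1  112.9] turn [-1.9  12.36  7.97]
0.725 [ 0.3454 -0.3805  0.2303] [ 0.53 -0.34  0.87] 0.0001913305790098465
```

Request:
arm_command --rows '[39, -30, 23, -0.4, 2.5, 1.6, 0, 77, -59, 45, -0.8, 5, 3.2, 0, 116, -88, 68, -1.1, 7.5, 4.8, 0, 154, -118, 90, -1.5, 10, 6.4, 0, 192.5, -147, 113, -1.9, 12.4, 8, 0]'

```text
clock: 1.35
tool_pos: [0.5389, -0.2078, 0.1593]
eef_rot: [0.002, 0.976, -0.009, 0.217]
ft_force: [1.0, -0.5, -0.6]
width: 0.0002
```

```bash
python3 mv.py .538 -.209 .096 25
```

```text
shift [-27.7   1.3  57. ] turn [ 0.01 -0.11 -0.1 ]
1.35 [ 0.5389 -0.2078  0.1593] [ 0.97 -0.46 -0.57] 0.0002128074542054105
```

Request:
arm_command --rows '[-13.5, 0.6, 29, 0, 0, 0, 0, -22, 1.3, 47, 0, 0, 0, 0, -27, 1.3, 57, 0, 0, 0, 0, -27, 1.3, 57, 0, 0, 0, 0]'

```text
clock: 1.85
tool_pos: [0.5381, -0.2088, 0.0954]
eef_rot: [0.001, 0.976, -0.01, 0.217]
ft_force: [-0.1, -0.1, 0.8]
width: 0.0001
```

Request:
arm_command --rows '[-0.8, 0, 1.8, 0, 0, 0, 0]'

```text
clock: 1.98
tool_pos: [0.5388, -0.2095, 0.0947]
eef_rot: [0.002, 0.976, -0.01, 0.218]
ft_force: [-0.2, 0.1, 0.4]
width: 0.0004
```

Request:
arm_command --rows '[-0.8, 0, 1.8, 0, 0, 0, 0]'

```text
clock: 2.1
tool_pos: [0.5392, -0.2101, 0.0935]
eef_rot: [0.003, 0.976, -0.01, 0.218]
ft_force: [0.2, 0.1, -0.6]
width: -0.0002
```

Request:
arm_command --rows '[-0.8, 0, 1.8, 0, 0, 0, 0]'

```text
clock: 2.22
tool_pos: [0.5396, -0.2104, 0.0921]
eef_rot: [0.003, 0.976, -0.01, 0.219]
ft_force: [-1.5, 0.3, -0.2]
width: -0.0
```

Request:
arm_command --rows '[-0.4, 0, 0.9, 0, 0, 0, 0]'

```text
clock: 2.35
tool_pos: [0.5397, -0.2106, 0.0913]
eef_rot: [0.003, 0.976, -0.01, 0.219]
ft_force: [-0.2, 0.0, -0.1]
width: 0.0001
```

Request:
arm_command --rows '[-0.8, 0, 1.8, 0, 0, 0, 0]'

```text
clock: 2.48
tool_pos: [0.5399, -0.2107, 0.0895]
eef_rot: [0.003, 0.976, -0.01, 0.219]
ft_force: [0.4, -0.1, -0.0]
width: 0.0
```

Request:
arm_command --rows '[-0.8, 0, 1.8, 0, 0, 0, 0]'

```text
clock: 2.6
tool_pos: [0.5402, -0.2108, 0.088]
eef_rot: [0.003, 0.976, -0.01, 0.219]
ft_force: [-10.6, 3.5, 17.0]
width: 0.0002
```

Request:
arm_command --rows '[-0.8, 0, 1.8, 0, 0, 0, 0]'

```text
clock: 2.72
tool_pos: [0.5404, -0.2108, 0.0877]
eef_rot: [0.003, 0.976, -0.009, 0.219]
ft_force: [-23.2, 6.1, 31.8]
width: -0.0
```

Plate 4 is solid: it took 32 N within 0.3 mm. I lift and go to plate 3.

Request:
arm_command --rows '[9, 0, -19, 0, 0, 0, 0, 9, -50, -19, 0, 0, 0, 0, 9, -103, -19, 0, 0, 0, 0, 4, -103, -8, 0, 0, 0, 0, 2, -103, -4, 0, 0, 0, 0]'

```text
clock: 3.35
tool_pos: [0.542, -0.1078, 0.091]
eef_rot: [0.003, 0.976, -0.008, 0.219]
ft_force: [-0.3, 0.5, -0.5]
width: 0.0
```

```bash
python3 mv.py .540 -.108 .0895 25
```

```text
shift [-2.4  0.2  0.6] turn [ 0.09 -0.27  0.04]
3.35 [ 0.542  -0.1078  0.091 ] [-0.27  0.52 -0.52] 3.563829914427573e-05
```

Request:
arm_command --rows '[-2.4, 0, 0.6, 0, 0, 0, 0]'

```text
clock: 3.48
tool_pos: [0.54, -0.1089, 0.0891]
eef_rot: [0.003, 0.976, -0.009, 0.219]
ft_force: [-0.1, -0.2, -0.2]
width: -0.0
```

Request:
arm_command --rows '[-0.8, 0, 1.8, 0, 0, 0, 0]'

```text
clock: 3.6
tool_pos: [0.5401, -0.1099, 0.0872]
eef_rot: [0.003, 0.976, -0.01, 0.219]
ft_force: [-1.8, 1.4, 2.2]
width: -0.0002
```

Request:
arm_command --rows '[-0.8, 0, 1.8, 0, 0, 0, 0]'

```text
clock: 3.72
tool_pos: [0.5404, -0.1105, 0.0855]
eef_rot: [0.003, 0.976, -0.01, 0.219]
ft_force: [-0.9, 1.2, 2.5]
width: -0.0002
```

Request:
arm_command --rows '[-0.8, -0.5, 1.8, 0, 0, 0, 0]'

```text
clock: 3.85
tool_pos: [0.5405, -0.1105, 0.0836]
eef_rot: [0.003, 0.976, -0.011, 0.219]
ft_force: [-2.9, 1.0, 2.5]
width: -0.0002
```

Request:
arm_command --rows '[-0.8, -0.5, 1.8, 0, 0, 0, 0]'

```text
clock: 3.98
tool_pos: [0.5407, -0.1104, 0.0817]
eef_rot: [0.003, 0.976, -0.011, 0.219]
ft_force: [-1.9, -0.1, 2.2]
width: 0.0
```

```bash
python3 mv.py .540 -.109 .045 25
```

```text
shift [-16.3  -1.5  32.9] turn [ 0.23 -0.31 -0.2 ]
3.975 [ 0.5407 -0.1104  0.0817] [-1.92 -0.13  2.2 ] 1.765009342467026e-05
```

Plate 3 rocks: it yields at about 2.5 N. I follow it down, drifting slightly forward to stay clear of the front lip.

Request:
arm_command --rows '[-2.5, -1, 7.7, 0, 0, 0, 0, -4, -1, 15.8, 0, 0, 0, 0, -5.6, -1, 23.9, 0, 0, 0, 0]'

```text
clock: 4.35
tool_pos: [0.5468, -0.1101, 0.0581]
eef_rot: [0.004, 0.975, -0.011, 0.22]
ft_force: [-3.0, -0.5, 4.8]
width: 0.0001
```

```bash
python3 mv.py .549 -.109 .050 25
```

```text
shift [-1.5 -1.1  8.2] turn [ 0.29 -0.41 -0.2 ]
4.35 [ 0.5468 -0.1101  0.0581] [-3.02 -0.48  4.83] 0.0001350180531107338
```

Request:
arm_command --rows '[-1, -1, 4.1, 0, 0, 0, 0, -1.5, -1, 8.2, 0, 0, 0, 0]'

```text
clock: 4.6
tool_pos: [0.5487, -0.1088, 0.0494]
eef_rot: [0.004, 0.976, -0.011, 0.22]
ft_force: [-3.5, 0.5, 2.9]
width: 0.0
```

Request:
arm_command --rows '[2, 0, 0.9, 0, 0, 0, 0]'

```text
clock: 4.72
tool_pos: [0.5503, -0.1086, 0.0485]
eef_rot: [0.004, 0.976, -0.011, 0.219]
ft_force: [-2.6, -2.1, -0.8]
width: -0.0005
```

```bash
python3 - <<'E'
from h import *
a=vision.camera("scene")[170:260,140:350]
cv2.imwrite("pics/s1.png",cv2.resize(a[:,:,::-1],None,fx=3.5,fy=3.5,interpolation=2))
E
python3 mv.py .552 -.109 .050 25
```

```text
shift [ 2.1  0.3 -0.6] turn [ 0.23 -0.27 -0.19]
4.775 [ 0.5504 -0.1086  0.0485] [-2.03 -0.66 -1.33] -0.0001419715863720708
```

View pics/s1.png

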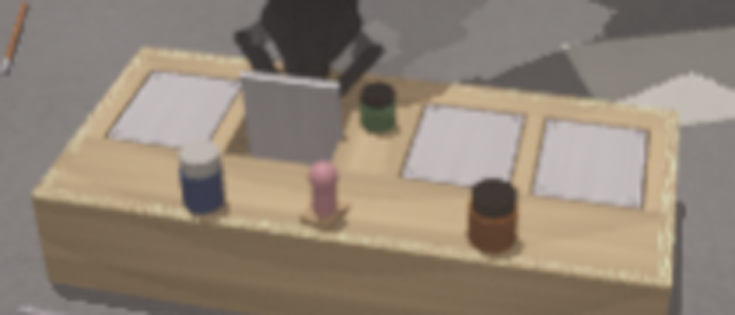

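The picture shows plate 3 standing almost upright at crop (292,115), and the pot and jars untouched. I push on in +x until it meets the stop.

Request:
arm_command --rows '[1.8, 0, 0.2, 0, 0, 0, 0]'

```text
clock: 4.9
tool_pos: [0.5514, -0.1085, 0.0484]
eef_rot: [0.003, 0.976, -0.011, 0.218]
ft_force: [-3.7, -1.7, -1.4]
width: 0.0001
```

Request:
arm_command --rows '[1.8, 0, 0.6, 0, 0, 0, 0]'

```text
clock: 5.03
tool_pos: [0.5526, -0.1084, 0.048]
eef_rot: [0.003, 0.976, -0.01, 0.217]
ft_force: [-11.2, -3.0, 5.0]
width: 0.0003
```

Request:
arm_command --rows '[1.8, 0, 0.6, 0, 0, 0, 0]'

```text
clock: 5.15
tool_pos: [0.553, -0.1084, 0.0477]
eef_rot: [0.003, 0.976, -0.01, 0.215]
ft_force: [-27.5, -4.8, 19.3]
width: -0.0
```

Request:
arm_command --rows '[1.8, 0, 0.6, 0, 0, 0, 0]'

```text
clock: 5.28
tool_pos: [0.5531, -0.1084, 0.0477]
eef_rot: [0.003, 0.977, -0.009, 0.213]
ft_force: [-30.5, -4.1, 22.9]
width: -0.0001
```

Force jumped to 30 N without movement at TCP x = 0.553, so it is at the stop. I ease back and withdraw along the finger axis.

Request:
arm_command --rows '[-4, 0, -2, 0, 0, 0, 0, -5, 0, -10, 0, 0, 0, 0, -5, 0, -40, 0, 0, 0, 0, -5, 0, -90, 0, 0, 0, 0, -5, 0, -140, 0, 0, 0, 0]'

```text
clock: 5.9
tool_pos: [0.4898, -0.1069, 0.1747]
eef_rot: [0.003, 0.977, -0.009, 0.214]
ft_force: [0.8, -0.7, 1.2]
width: 0.0001
```

Request:
arm_command --rows '[-40, 0, -45, 0, 0, 0, 0, -80, 0, -75, 0, 0, 0, 0, -80, 0, -75, 0, 0, 0, 0]'

```text
clock: 6.28
tool_pos: [0.3855, -0.1064, 0.213]
eef_rot: [0.007, 0.976, -0.009, 0.218]
ft_force: [0.4, -0.5, 0.7]
width: 0.0001
```

```bash
python3 - <<'E'
from h import *
a=vision.camera("scene"); b=vision.camera("top")
cv2.imwrite("pics/scene2.png",a[:,:,::-1]);cv2.imwrite("pics/top2.png",b[:,:,::-1])
A=cv2.resize(a[160:265,140:350],None,fx=3,fy=3,interpolation=2);B=cv2.resize(b[115:220,160:370],None,fx=2.6,fy=2.6,interpolation=2)
W=max(A.shape[1],B.shape[1]);p=lambda i:np.pad(i,((0,0),(0,W-i.shape[1]),(0,0)))
cv2.imwrite("pics/f.png",np.vstack([p(A),p(B)])[:,:,::-1])
E
python3 mv.py .552 -.109 .050 25
```

```text
shift [ 83.1  -0.3 215.3] turn [0.25 0.16 0.01]
6.375 [ 0.3862 -0.1055  0.2105] [ 0.41 -0.02 -0.53] -1.4793020237109211e-05
```

View pics/f.png

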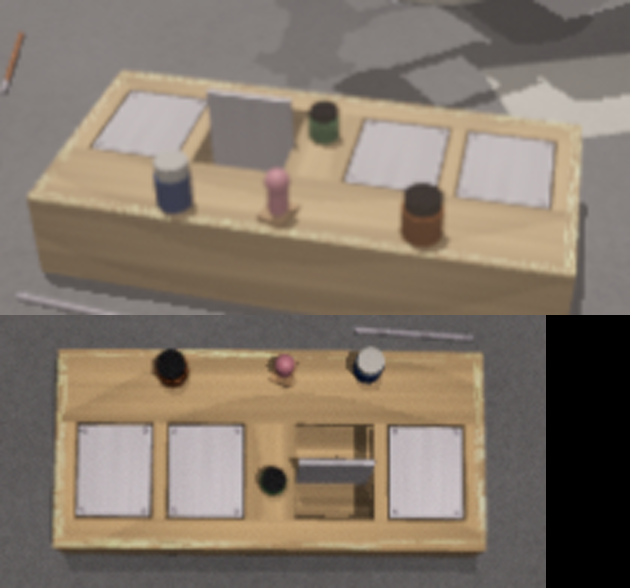

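Plate 3 stands edge-on in the top view (crop row about 463), and the pot, jars and toy are where they were. One last check: I measure the height and x of the plate's top edge.

```bash
python3 - <<'E'
from h import *
p,e=meet((289.2,171.9),(223.3,192.3)); print(p.round(4),e, "tilt",np.arctan2(p[2]-.082,p[0]-.565))
a=cv2.imread("pics/top0.png").astype(int);b=cv2.imread("pics/top2.png").astype(int)
d=np.abs(a-b).max(2)
for n,(u,v) in dict(jar_a=(225,135),toy=(269,134),jar_b=(302,134),pot=(265,178),bottle=(100,168),flask=(405,182),tape=(115,254)).items(): print(n,np.percentile(d[v-8:v+9,u-8:u+9],95))
from rig import job_done; job_done()
E
```

```text
[ 0.5661 -0.1074  0.1252] 0.002251726138504784 tilt 1.5448575111824119
jar_a 6.0
toy 5.0
jar_b 5.0
pot 27.0
bottle 6.0
flask 6.0
tape 5.0
the job is handed in; nothing more can be done
```

The hatch was plate 3. I pushed it open to its stop, it now stands upright, and I handed the job in at about 6.4 s on the robot's clock.

- **Finding the hatch:** Plate 4 was solid, taking 32 N with about 0.3 mm of give. Plate 3 sank steadily at about 2.5 N. I did not press plates 1 and 2, since the hatch was already found.
- **Opening it:** I followed plate 3 down about 40 mm with shut fingertips and pushed it towards +x. At the stop the wrist force rose to about 38 N with no further movement. I then backed out along the fingers, and the force readings returned to near zero.
- **Last checks:** Both cameras show the plate upright. Two-view measurement of its top edge gave a tilt of about 1.54 rad. That edge measured about 7 mm lower than expected (0.125 against 0.132 m), and the measurement was coarse.
- **Bystanders:** The picture areas around the jars, toy, bottle, flask and tape did not change. The area around the pot changed somewhat (27 of 255). The pot looks to be in the same place, so I put this down to the opened hatch beside it, but I did not check further.

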